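# Lay up a mallet head in the bar clamp

### The job

Lay up the small mallet head dry in the bar clamp that is screwed to the bench: stand one long cheek along the fixed jaw, the two short core blocks side by side against it, 38 mm side along the cheek and each one's outer end flush with an end of the cheek, so that the mortise for the handle stays open between them, and stand the other cheek along the cores, level with the first. Keep the head centred on the clamp's pads, then slide the clamp's arm up until the four parts are held upright between the pads with no gaps, and let go.

Things in the scene. Friction and masses are not known exactly. Their poses are not given: they have to be found in the camera images.
- clamp: steel F clamp 108 x 431 x 25 mm, flat on the bench. Origin on the bench in the middle of its outline; y along the bar from the wooden handle to the fixed jaw, x across it, out of the open throat. Bar at x -48 to -28 mm, top 16 mm up; fixed jaw at y 180 to 216, x -52 to 52, a 22 mm cleat behind it. Nothing in the throat stands over 24 mm, so the 60 mm tall parts can be gripped above it.
- clamp_arm (a joint): sliding arm of the clamp with its screw, m: 0 is fully back (pads 125 mm apart), growing as the arm slides along the clamp's +y to the fixed jaw, up to 0.12; slides stiffly (2 N), stays where it is left. About 0.061 when the closed head (64 mm thick) is held. The screw does not turn.
- slide_grip (a point): point on the sliding arm to grip or push it: the arm is a bar 27 mm thick along the clamp's y, 2 to 22 mm above the bench, reaching from the clamp's x -27 to 54 mm; this point is inside it at x = 5 mm, mid-thickness, 12 mm up. The 11 mm screw runs through it at x = 40 mm. Axes as the clamp's.
- screw_pad (a point): middle of the face of the round pad (22 mm across) on the screw's end; moves with the arm and presses towards the clamp's +y. At the clamp's x = 40 mm, 12 mm above the bench. Axes as the clamp's.
- fixed_pad (a point): middle of the face of the round pad (24 mm across) on the fixed jaw, looking towards the clamp's -y. At the clamp's x = 38 mm, y = 172 mm, 12 mm above the bench. The head is laid up on the bench between the pads, cheeks along the clamp's x with their middle near x = 40 mm. Axes as the clamp's.
- cheek_1_mid (a point): long sawn wooden cheek of a small mallet head, standing on edge: 110 mm long (its x), 18 mm thick (its y), 60 mm tall (its z, up); two pencil lines across its top edge 17 mm either side of the middle mark the mortise; 0.085 kg. This point is its centre, half-way up (30 mm). The two cheeks are alike.
- cheek_2_mid (a point): long sawn wooden cheek of a small mallet head, standing on edge: 110 mm long (its x), 18 mm thick (its y), 60 mm tall (its z, up); two pencil lines across its top edge 17 mm either side of the middle mark the mortise; 0.085 kg. This point is its centre, half-way up (30 mm). The two cheeks are alike.
- core_1_mid (a point): short sawn wooden core block of the mallet head, standing on end: 38 mm along its x, 28 mm along its y, 60 mm tall (its z, up); 0.046 kg. This point is its centre, half-way up (30 mm). The two cores are alike; in the head the 38 mm run along the cheeks and the 28 mm lie between the cheeks.
- core_2_mid (a point): short sawn wooden core block of the mallet head, standing on end: 38 mm along its x, 28 mm along its y, 60 mm tall (its z, up); 0.046 kg. This point is its centre, half-way up (30 mm). The two cores are alike; in the head the 38 mm run along the cheeks and the 28 mm lie between the cheeks.

How it is judged (in metres and radians):
At the end, for the whole second after the job is handed in: All four parts at rest, upright, square (6 degrees) and centred (15 mm) between the pads; cores between the cheeks, outer ends flush with opposite cheek ends (10 mm); cheeks level (10 mm) and closed on the cores (gaps under 4 mm in all); each pad on its cheek (3.5 mm) (angle between each of cheek_1_mid, cheek_2_mid, core_1_mid, core_2_mid's own z axis and vertical below 0.11 rad and angle between the x axis of each of cheek_1_mid, cheek_2_mid and the x axis of clamp, either way round below 0.11 rad and x of cheek_1_mid in the frame of clamp between 0.025 and 0.055 m and x of cheek_2_mid in the frame of clamp between 0.025 and 0.055 m and angle between the x axis of each of core_1_mid, core_2_mid and the x axis of cheek_1_mid, either way round below 0.11 rad and (y of cheek_2_mid in the frame of cheek_1_mid between 0.042 and 0.05 m or y of cheek_2_mid in the frame of cheek_1_mid between -0.05 and -0.042 m) and x of cheek_2_mid in the frame of cheek_1_mid between -0.01 and 0.01 m and y of core_1_mid in the frame of cheek_1_mid between -0.027 and 0.027 m and y of core_1_mid in the frame of cheek_2_mid between -0.027 and 0.027 m and y of core_2_mid in the frame of cheek_1_mid between -0.027 and 0.027 m and y of core_2_mid in the frame of cheek_2_mid between -0.027 and 0.027 m and ((x of core_1_mid in the frame of cheek_1_mid between 0.026 and 0.046 m and x of core_2_mid in the frame of cheek_1_mid between -0.046 and -0.026 m) or (x of core_2_mid in the frame of cheek_1_mid between 0.026 and 0.046 m and x of core_1_mid in the frame of cheek_1_mid between -0.046 and -0.026 m)) and ((x of core_1_mid in the frame of cheek_2_mid between 0.026 and 0.046 m and x of core_2_mid in the frame of cheek_2_mid between -0.046 and -0.026 m) or (x of core_2_mid in the frame of cheek_2_mid between 0.026 and 0.046 m and x of core_1_mid in the frame of cheek_2_mid between -0.046 and -0.026 m)) and ((y of fixed_pad in the frame of cheek_1_mid between -0.0125 and 0.0125 m and y of screw_pad in the frame of cheek_2_mid between -0.0125 and 0.0125 m) or (y of fixed_pad in the frame of cheek_2_mid between -0.0125 and 0.0125 m and y of screw_pad in the frame of cheek_1_mid between -0.0125 and 0.0125 m)) and linear speed of each of cheek_1, cheek_2, core_1, core_2 below 0.01 m/s and angular speed of each of cheek_1, cheek_2, core_1, core_2 below 0.1 rad/s); the robot touches nothing.
It also fails if it takes over 107 s, if anything falls off the work surface, if the arm or the gripper's body presses on something with over 40 N, if the wrist force passes 120 N, or if a joint passes its speed limit or range.

### The arm

A 6-joint arm with a two-finger parallel gripper is mounted at the origin on a cart in front of the work surface, level with it; the furniture and walls round the work are solid. World frame = base frame: x ahead of the robot, y to its left, z up, the work surface at z = 0. Lengths are in mm, angles in rad, forces in N, time in s.
With the tool pointing down it reaches from about 400 to 925 mm from the base axis. Payload 12.5 kg.
Tool frame: the origin (TCP) lies where the fingers leave the gripper's body, on its centre line; the fingertips stand 78 mm ahead of it and the grasp point (between the pads) lies 59 mm ahead of it (env.nose_length is the distance from the TCP to the fingertips, in mm); z points along the fingers, y is the line along which they close (so a half turn about z gives the same grasp; the last joint's range is limited). The gripper opens to 95 mm and grips with 3 to 60 N. Pads are 20 mm wide; open, the fingers measure 119 mm over their backs; the gripper's body (75 mm by 180 mm) begins 59 mm behind the grasp point.
Start: joints at [-1.413, 0.491, 1.559, -0, 1.092, -0.106], TCP at [162.991, -603.384, 292.261] pointing down, gripper open.
Joint ranges: [-3.1, 3.1], [-0.84, 2.19], [0.05, 2.79], [-1.13, 4.28], [0.06, 2.93], [-2.69, 2.69]. Speed limits (rad/s): [2.22, 2.22, 2.79, 3.14, 3.14, 3.14].

### API

Orientations are given as [roll, pitch, yaw] about the fixed x, y, z axes, in that order (R = Rz(yaw) Ry(pitch) Rx(roll)).
In Python, from cell import env gives the robot as it stands. The module is installed in compiled form; this text tells all that it offers.
- The arm moves only by the tool send_rows, never from a script. Its argument "series" is text: rows parted by semicolons, each of 6 numbers parted by spaces: the shift along the tool's x, y, z as a fraction of full scale, then the turn, a rotation vector about the tool's x, y, z as a fraction of full scale. A call has 1 to 5 rows; each row shifts and turns the commanded pose from where the row before left it, along the tool's axes as they then stand; what a row does not reach is not made up. Full scale, the value 1, is 60 mm for a shift and 10 degrees for a turn. A row lasts 1/8 s, in which the tool goes at most 62.5 mm and 10.7 degrees, less where a joint would pass 70% of its speed; a pose out of reach is approached as far as the arm can. A call with a number of a shift or a turn outside -1 to 1 is refused whole. A call with a gripper value outside its range is refused whole. "fingers" is the opening, from 0 (shut) to 1 (fully open), set as the call begins (left out, the last holds). The fingers move at their own pace and stop on an object; the grip force is fixed at half the most. Time passes only in rows, so rows that do not move let the fingers close. It gives the time, the measured TCP pose, the force, the opening and the grip force at its end, in the units of the state.
- env.state(): the state, without advancing time (a new reading comes with each control period).
- env.read_camera(name): name is "scene" or "top" or "wrist"; returns a dict with "color" (384x512x3 uint8, red, green, blue), "z_map" (384x512 float32, mm along the optical axis (not along the pixel's ray), 0 where there is no reading), "fovy" (degrees; the focal length in pixels is half the picture's height over the tangent of half this angle, whatever the lens; pixels are square), "cx", "cy" (the principal point, pixels), "R" (3x3) and "t" (3): a world point X has camera coordinates R X + t. Camera axes: x right, y down, z forward; pixel columns grow to the right and rows downward; lengths in mm; the calibration is good to about 2 mm. A picture is of the moment at which its call begins.
- env.job_done(): hands the job in; it is judged then, once.
The state is a dict: "t": time; "joints": joint angles; "qvel": joint speeds; "tau": joint torques, N m; "eef_pos": TCP position; "tcp_rot": TCP orientation; "ft_force": force on the tool from outside, world axes, zero at the start; "moment": the same for the moment, N m; "opening": opening from 0.0 (shut) to 1.0 (fully open); "grip_force": force on a finger pad.
Only numpy, scipy, OpenCV 4.12 (cv2) and the standard library are available. Lean on these libraries where they do the work, as an engineer would, in place of code of your own. Each camera call takes 0.05 s, during which the arm holds its last target. There are 200 camera calls.

## Working session

There is one attempt and no reset: what is moved stays moved. The work goes in short steps, Python scripts to look and compute and a tool call to move; the robot and the scene stay as the last step left them, time stands still between calls to the robot, and variables do not carry over. Pictures are saved under pics/ and viewed, at most 14 in all, crops included, and the job is handed in when it is done.

Besides the shell and the picture viewer there is one more tool, called after "Request:" by a JSON object that holds its "fn" and its "kwargs", one argument or row to a line. send_rows: Moves the arm, as the interface text tells. Shift numbers are shares of 60 mm and turn numbers shares of 10 degrees, none past 1 either way. Its arguments: {"type":"object","properties":{"series":{"type":"string"},"fingers":{"type":"number"}},"required":["series"]}

```bash
mkdir -p pics; cat > h.py <<'E'
import numpy as np,cv2
from cell import env
def cam(n,save=None):
    c=env.read_camera(n)
    c['f']=c['color'].shape[0]/2/np.tan(np.radians(c['fovy'])/2)
    if save: cv2.imwrite('pics/'+save,c['color'][:,:,::-1])
    return c
def cloud(c):
    z=c['z_map'].astype(float);v,u=np.mgrid[:z.shape[0],:z.shape[1]]
    P=np.stack([(u-c['cx'])/c['f']*z,(v-c['cy'])/c['f']*z,z],-1)
    W=(P-np.asarray(c['t']).ravel())@np.asarray(c['R'])
    W[z==0]=np.nan
    return W
E
python3 - <<'E'
from h import *
a=cam('top','top0.png');b=cam('scene','sc0.png')
for c in(a,b): print(c['fovy'],np.round(-np.array(c['R']).T@np.array(c['t'])),c['cx'],c['cy'])
s=env.state();print(s)
E
```

```text
56.22812329600258 [ 368. -120.  888.] 254.95734137728238 194.35498491848966
51.26348216339325 [132. 443. 751.] 255.64353460300626 191.19782278343627
{'t': 0.1, 'joints': array([-1.41257881e+00,  4.91480619e-01,  1.55941290e+00,  1.22998231e-05,
        1.09173065e+00, -1.05612474e-01]), 'qvel': array([ 6.80120869e-05, -1.43448621e-03, -3.29595482e-03, -4.53464207e-04,
        1.52658868e-03,  6.91294942e-04]), 'tau': array([ 3.26940717e-03, -6.13624477e+01, -2.58606917e+01,  6.93571405e-02,
        4.70046583e-02, -6.03208628e-05]), 'eef_pos': array([ 162.97925199, -603.21485305,  291.72334561]), 'tcp_rot': array([-3.14056803e+00, -1.19587601e-04,  2.63824257e-01]), 'ft_force': array([ 0.92459628, -0.35220283, -0.28552882]), 'moment': array([0.02169661, 0.01032907, 0.03221607]), 'grip_force': 0.0, 'opening': 1.0014418205801452}
```

View pics/top0.png

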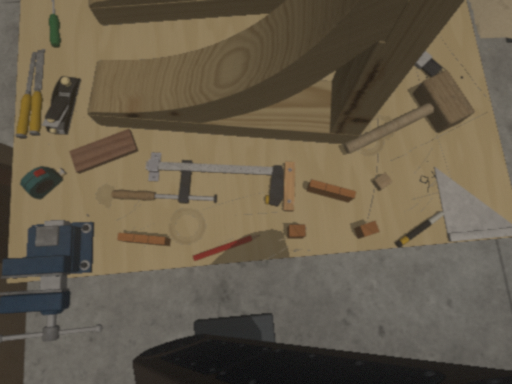

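View pics/sc0.png

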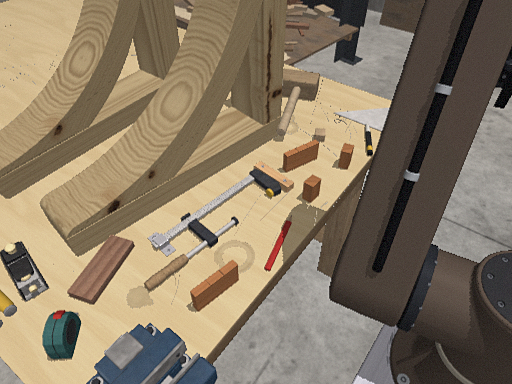

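```bash
python3 - <<'E'
from h import *
import pickle
c=cam('top');W=cloud(c);pickle.dump(c,open('top0.pkl','wb'))
cs=cam('scene');Ws=cloud(cs);pickle.dump(cs,open('sc0.pkl','wb'))
for y in range(150,300,10):pass
print('bench z',np.nanmedian(W[150:160,330:340,2]),np.nanmedian(W[245:250,120:160,2]))
for n,(u,v,r) in dict(ck1=(143,239,32),ck2=(331,189,30),co1=(297,231,14),co2=(368,229,16)).items():
    for nm,w in(('top',W),):
        p=w[v-r:v+r,u-r:u+r].reshape(-1,3);p=p[(p[:,2]>52)&(p[:,2]<68)]
        x=cv2.minAreaRect(p[:,:2].astype(np.float32))
        print(n,len(p),x,p[:,2].mean())
p=W[140:215,140:305].reshape(-1,3)
Z=W[...,2]
img=np.clip(Z*5,0,255);img=np.nan_to_num(img).astype(np.uint8)
cr=img[100:260,80:400];cv2.imwrite('pics/z.png',cv2.resize(cr,None,fx=2.5,fy=2.5,interpolation=0))
cr=c['color'][140:220,90:310,::-1];cv2.imwrite('pics/cl.png',cv2.resize(cr,None,fx=3.6,fy=3.6))
# bar
m=(np.abs(Z-16)<4);m[:155]=0;m[182:]=0;m[:,:195]=0;m[:,268:]=0
q=W[m];print('bar',len(q),cv2.fitLine(q[:,:2].astype(np.float32),cv2.DIST_HUBER,0,.01,.01).ravel(),cv2.minAreaRect(q[:,:2].astype(np.float32)))
m=(Z>10)&(Z<40);m[:155]=0;m[215:]=0;m[:,:265]=0;m[:,300:]=0
q=W[m];print('jaw',cv2.minAreaRect(q[:,:2].astype(np.float32)),np.percentile(q,[1,99],axis=0))
m=(Z>60);m[145:]=0;m[:60]=0;m[:,:90]=0;m[:,370:]=0
q=W[m];print('arch',np.percentile(q,[0.5,99.5],axis=0))
for u in(110,200,300,345): print(u,[tuple(np.round(W[v,u]).astype(int)) for v in (95,110,120,126,130,134,138,142)])
E
```

```text
bench z 0.038581710660177695 0.010213432412820541
ck1 384 ((462.1123962402344, 136.1501007080078), (109.6258544921875, 17.853626251220703), 79.407470703125) 59.96799880825355
ck2 377 ((539.107177734375, -317.7853088378906), (110.01779174804688, 18.53523826599121), 69.44258880615234) 59.68013338264165
co1 193 ((448.0707092285156, -222.17422485351562), (36.5704460144043, 26.109800338745117), 84.45450592041016) 59.871216975612896
co2 207 ((437.64599609375, -389.6372985839844), (27.34210777282715, 37.48020553588867), 12.975178718566895) 59.6805530972154
bar 577 [ 1.4000435e-01  9.9015087e-01  6.2123517e+02 -8.1867416e+01] ((621.8743896484375, -81.50518798828125), (182.7582550048828, 21.295656204223633), 81.97307586669922)
jaw ((566.0623168945312, -198.30955505371094), (72.56769561767578, 122.26546478271484), 83.9598159790039) [[ 504.93232832 -238.04560589   12.59776687]
 [ 622.41452935 -161.0953766    25.77342772]]
arch [[ 663.32570141 -386.79887511   61.97911964]
 [ 894.56922388  235.51114802  366.67951656]]
110 [(np.int64(807), np.int64(189), np.int64(96)), (np.int64(768), np.int64(190
[... 725 characters left out ...]
9), np.int64(-263), np.int64(70)), (np.int64(713), np.int64(-260), np.int64(71)), (np.int64(698), np.int64(-259), np.int64(70)), (np.int64(688), np.int64(-258), np.int64(69)), (np.int64(686), np.int64(-260), np.int64(48)), (np.int64(686), np.int64(-263), np.int64(19)), (np.int64(681), np.int64(-265), np.int64(2))]
345 [(np.int64(691), np.int64(-329), np.int64(229)), (np.int64(672), np.int64(-333), np.int64(199)), (np.int64(669), np.int64(-344), np.int64(153)), (np.int64(669), np.int64(-353), np.int64(119)), (np.int64(669), np.int64(-359), np.int64(93)), (np.int64(667), np.int64(-364), np.int64(72)), (np.int64(666), np.int64(-370), np.int64(46)), (np.int64(665), np.int64(-377), np.int64(19))]
```

View pics/z.png

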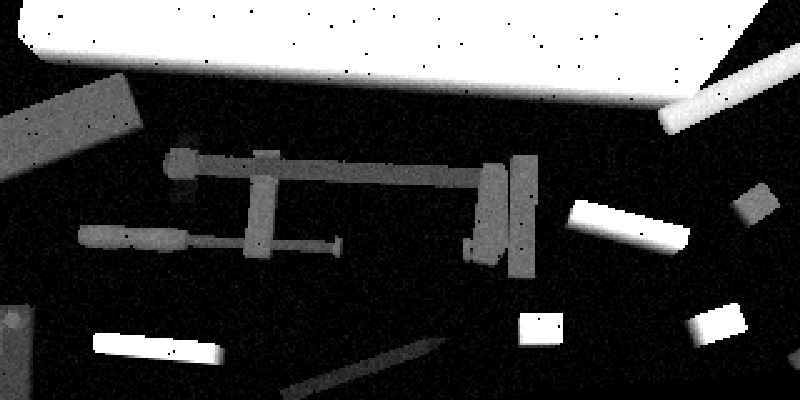

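View pics/cl.png

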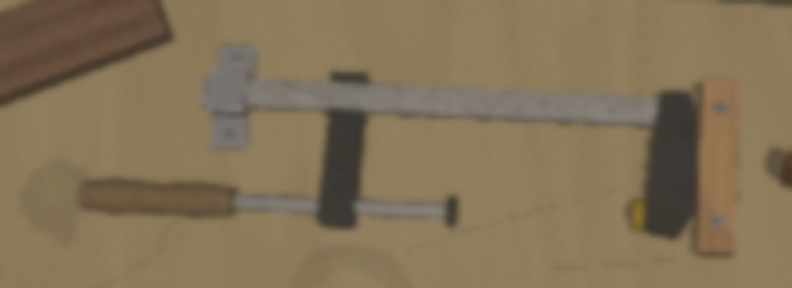

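```bash
python3 - <<'E'
from h import *
import pickle
c=pickle.load(open('top0.pkl','rb'));W=cloud(c)
ey=-np.array([0.1400,0.9901]);ex=np.array([ey[1],-ey[0]])
o0=np.array([621.24,-81.87])+38*ex  # x origin so bar centre at -38
P=W.reshape(-1,3);P=P[(P[:,2]>6)&(P[:,2]<40)]
l=np.c_[(P[:,:2]-o0)@ex,(P[:,:2]-o0)@ey,P[:,2]]
l=l[(abs(l[:,0])<70)&(l[:,1]>-320)&(l[:,1]<170)]
def rng(m,a): q=l[m][:,a];return len(q),np.round(np.percentile(q,[0,1,3,50,97,99,100]),1)
x,y,z=l.T
print('x of cleat');
print('barx',rng((y>-40)&(y<60)&(x<-20)&(z>10),0))
print('y on screw line',[(int(k),int(((x>34)&(x<46)&(y>=k)&(y<k+4)).sum()),round(float(np.median(np.r_[z[(x>34)&(x<46)&(y>=k)&(y<k+4)],0])),0)) for k in range(-280,150,4)])
print('back y',rng((y>85)&(x>-30)&(x<30),1), 'x',rng((y>125),0),rng((y>85)&(y<115),0))
print('arm bar y',rng((x>0)&(x<25)&(y<20)&(y>-200)&(z>14),1))
print('top z of jaw', rng((y>85)&(y<110)&(x>-20)&(x<30),2))
print(o0)
E
```

```text
x of cleat
barx (317, array([-48.6, -48.3, -47.6, -37.9, -28.5, -28.2, -27.9]))
y on screw line [(-280, 7, 24.0), (-276, 7, 24.0), (-272, 8, 25.0), (-268, 9, 23.0), (-264, 7, 24.0), (-260, 10, 24.0), (-256, 5, 22.0), (-252, 9, 23.0), (-248, 7, 22.0), (-244, 7, 23.0), (-240, 9, 23.0), (-236, 7, 23.0), (-232, 8, 23.0), (-228, 8, 23.0), (-224, 8, 24.0), (-220, 7, 24.0), (-216, 8, 25.0), (-212, 10, 24.0), (-208, 6, 24.0), (-204, 7, 24.0), (-200, 9, 22.0), (-196, 8, 22.0), (-192, 9, 22.0), (-188, 10, 17.0), (-184, 7, 17.0), (-180, 8, 16.0), (-176, 8, 15.0), (-172, 9, 17.0), (-168, 6, 14.0), (-164, 10, 15.0), (-160, 7, 16.0), (-156, 5, 18.0), (-152, 8, 15.0), (-148, 6, 16.0), (-144, 6, 16.0), (-140, 8, 15.0), (-136, 4, 16.0), (-132, 8, 17.0), (-128, 5, 22.0), (-124, 10, 22.0), (-120, 4, 21.0), (-116, 9, 23.0), (-112, 8, 22.0), (-108, 6, 21.0), (-104, 9, 18.0), (-100, 8, 17.0), (-96, 5, 17.0), (-92, 7, 15.0), (-88, 7, 17.0), (-84, 5, 17.0), (-80, 8, 16.0), (-76, 8, 15.0), (-72, 6, 16.0), (-68, 10, 17.0), (-64, 6, 16.0), (-60, 9, 17.0), (-56, 10, 15.0), (-52, 5, 14.0), (-48, 8, 15.0), (-44, 
[... 393 characters left out ...]
, (68, 0, 0.0), (72, 0, 0.0), (76, 0, 0.0), (80, 0, 0.0), (84, 0, 0.0), (88, 12, 22.0), (92, 5, 21.0), (96, 9, 20.0), (100, 10, 22.0), (104, 5, 22.0), (108, 10, 23.0), (112, 10, 21.0), (116, 5, 21.0), (120, 9, 21.0), (124, 5, 20.0), (128, 1, 10.0), (132, 9, 21.0), (136, 5, 24.0), (140, 8, 22.0), (144, 8, 22.0), (148, 7, 20.0)]
back y (575, array([ 85.9,  90.9,  98.1, 127.1, 156.4, 157.9, 158.6])) x (605, array([-62. , -60.6, -58.2,   1. ,  58.3,  60.4,  60.7])) (354, array([-52.7, -51.8, -48.1,   0.2,  47. ,  48.5,  49.9]))
arm bar y (101, array([-126.7, -126.2, -125.4, -113.6, -102.3, -102. , -102. ]))
top z of jaw (101, array([ 6.3, 13.3, 18.3, 21.6, 24.8, 24.9, 26.7]))
[583.6162 -76.55  ]
```

```bash
cat >> h.py <<'E'
ey=-np.array([0.1400,0.9901]);ex=np.array([ey[1],-ey[0]]);o0=np.array([583.6,-76.55])
def w(lx,ly): return o0+lx*ex+ly*ey   # local clamp (fixed pad face at y~88)
def loc(p): d=np.asarray(p[:2])-o0; return np.round([d@ex,d@ey],1)
from scipy.spatial.transform import Rotation as Ro
def go(xy,z,yaw):
    s=env.state();R=Ro.from_euler('xyz',s['tcp_rot']);y0=np.degrees(s['tcp_rot'][2])
    dt=(yaw-y0+180)%360-180
    Rf=Ro.from_euler('xyz',[np.pi,0,np.radians(yaw)])
    d=np.r_[xy,z]-s['eef_pos']
    print('turn first [units]',np.round((R.inv()*Rf).as_rotvec(degrees=True)/10,3),'then shift units',np.round(Rf.inv().apply(d)/60,3),'mm',np.round(d,1))
E
python3 - <<'E'
from h import *
go((539.1,-317.8),107,69.44)
E
```

```text
turn first [units] [-3.000e-03 -2.000e-03 -5.433e+00] then shift units [6.657 4.198 3.082] mm [ 376.1  285.5 -184.9]
```

Request:
{"fn": "send_rows", "kwargs": {
  "series": "0 0 0 0 0 -0.9;0 0 0 0 0 -0.9;0 0 0 0 0 -0.9;0 0 0 0 0 -0.9;0 0 0 0 0 -0.9",
  "fingers": 1
}}

```text
t: 0.82
eef_pos: [163.0, -603.3, 292.1]
tcp_rot: [-3.141, -0.0, 1.054]
ft_force: [-0.0, -0.1, 0.1]
opening: 1.002
grip_force: 0.0
```

Request:
{"fn": "send_rows", "kwargs": {
  "series": "0 0 0 0 0 -0.93;0.83 0.52 0 0 0 0;0.83 0.52 0 0 0 0;0.83 0.52 0 0 0 0;0.83 0.52 0 0 0 0"
}}

```text
t: 1.45
eef_pos: [351.1, -459.5, 292.2]
tcp_rot: [3.142, 0.0, 1.211]
ft_force: [0.4, -0.5, 0.9]
opening: 1.001
grip_force: 0.0
```

Request:
{"fn": "send_rows", "kwargs": {
  "series": "0.83 0.52 0 0 0 0;0.83 0.52 0 0 0 0;0.83 0.52 0 0 0 0;0.83 0.52 0.7 0 0 0;0 0 0.3 0 0 0"
}}

```text
t: 2.08
eef_pos: [532.3, -320.3, 236.0]
tcp_rot: [-3.14, -0.001, 1.215]
ft_force: [-0.8, -1.2, 0.2]
opening: 1.0
grip_force: 0.0
```

```bash
python3 - <<'E'
from h import *
cam('wrist','w1.png')
go((539.1,-317.8),107,69.44)
E
```

```text
turn first [units] [-0.024 -0.007  0.013] then shift units [0.098 0.109 2.12 ] mm [   8.2    3.2 -127.2]
```

View pics/w1.png

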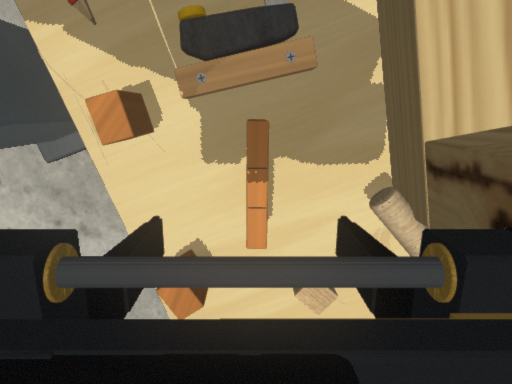

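Request:
{"fn": "send_rows", "kwargs": {
  "series": "0.1 0.11 0 0 0 0;0 0 0.7 0 0 0;0 0 0.7 0 0 0;0 0 0.5 0 0 0;0 0 0.2 0 0 0"
}}

```text
t: 2.75
eef_pos: [538.7, -320.2, 111.4]
tcp_rot: [-3.141, -0.0, 1.211]
ft_force: [-0.2, 0.7, 0.3]
opening: 0.999
grip_force: 0.0
```

Request:
{"fn": "send_rows", "kwargs": {
  "series": "0 0 0 0 0 0;0 0 0 0 0 0;0 0 0 0 0 0;0 0 0 0 0 0;0 0 0 0 0 0",
  "fingers": 0
}}

```text
t: 3.38
eef_pos: [538.8, -319.7, 112.2]
tcp_rot: [3.141, 0.0, 1.212]
ft_force: [-0.5, 0.5, -0.0]
opening: 0.529
grip_force: 0.0
```

Request:
{"fn": "send_rows", "kwargs": {
  "series": "0 0 0 0 0 0;0 0 0 0 0 0;0 0 0 0 0 0;0 0 0 0 0 0;0 0 0 0 0 0"
}}

```text
t: 4.0
eef_pos: [538.7, -319.7, 111.9]
tcp_rot: [3.142, 0.0, 1.211]
ft_force: [-0.1, -0.2, 0.3]
opening: 0.184
grip_force: 30.0
```

```bash
python3 - <<'E'
from h import *
s=env.state();print(s['opening']*95,s['grip_force'],s['eef_pos'])
go(w(40,75),s['eef_pos'][2]+.5,-8.05)
E
```

```text
17.50835152333851 29.998047351837158 [ 538.72435982 -319.73118163  111.86973349]
turn first [units] [1.000e-03 0.000e+00 7.746e+00] then shift units [-0.494 -2.868 -0.008] mm [ -5.2 174.5   0.5]
```

Request:
{"fn": "send_rows", "kwargs": {
  "series": "0 0 -0.45 0 0 0;0 0 -0.45 0 0 0;0 0 -0.1 0 0 0.96;0 0 0 0 0 0.97;0 0 0 0 0 0.97"
}}

```text
t: 4.62
eef_pos: [538.7, -319.6, 172.0]
tcp_rot: [3.142, 0.0, 0.7]
ft_force: [-0.3, 0.1, -1.3]
opening: 0.189
grip_force: 30.0
```

Request:
{"fn": "send_rows", "kwargs": {
  "series": "0 0 0 0 0 0.97;0 0 0 0 0 0.97;0 0 0 0 0 0.97;0 0 0 0 0 0.97;0 0 0 0 0 0.97"
}}

```text
t: 5.25
eef_pos: [538.6, -319.6, 171.8]
tcp_rot: [-3.142, 0.0, -0.147]
ft_force: [0.0, -0.1, -1.2]
opening: 0.188
grip_force: 30.0
```

Request:
{"fn": "send_rows", "kwargs": {
  "series": "-0.12 -0.72 0 0 0 0;-0.12 -0.72 0 0 0 0;-0.12 -0.72 0 0 0 0;-0.13 -0.71 0 0 0 0;0 0 0 0 0 0"
}}

```text
t: 5.88
eef_pos: [533.5, -142.6, 172.0]
tcp_rot: [-3.141, 0.001, -0.138]
ft_force: [0.0, -0.9, -0.3]
opening: 0.189
grip_force: 30.0
```

```bash
python3 - <<'E'
from h import *
cam('wrist','w2.png')
go(w(40,75),112,-8.05); print(env.state()['opening'])
E
```

```text
turn first [units] [ 0.001 -0.     0.009] then shift units [-0.004  0.019  1.   ] mm [ -0.4  -1.1 -60. ]
0.1846302419485448
```

View pics/w2.png

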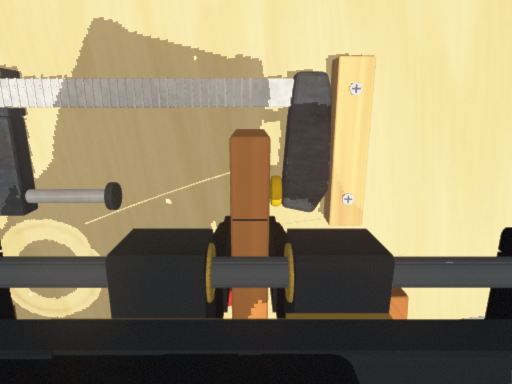

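```bash
python3 - <<'E'
from h import *
c=cam('wrist');W=cloud(c)
for v in(182,188,194,200):
    print(v,[(u,round(float(loc(W[v,u])[0])),float(loc(W[v,u])[1]),round(float(W[v,u,2]))) for u in range(266,292,2)])
print([(u,float(loc(W[196,u])[0]),float(loc(W[196,u])[1]),round(float(W[196,u,2]))) for u in range(100,126,3)])
print('barrow',[(v,float(loc(W[v,200])[0]),round(float(W[v,200,2]))) for v in range(74,112,2)])
E
```

```text
182 [(266, 4, 81.5, 118), (268, 4, 82.5, 118), (270, 26, 89.9, 18), (272, 26, 91.3, 20), (274, 26, 92.9, 19), (276, 26, 94.3, 19), (278, 26, 96.0, 18), (280, 28, 98.2, 11), (282, 26, 98.9, 19), (284, 25, 100.2, 21), (286, 25, 101.6, 22), (288, 25, 103.1, 22), (290, 25, 104.7, 22)]
188 [(266, 7, 81.5, 120), (268, 7, 82.5, 119), (270, 30, 89.8, 21), (272, 30, 91.3, 21), (274, 30, 92.7, 22), (276, 30, 94.2, 23), (278, 30, 95.8, 21), (280, 32, 97.9, 15), (282, 30, 98.9, 20), (284, 30, 100.3, 22), (286, 30, 101.7, 22), (288, 30, 103.4, 21), (290, 30, 104.8, 21)]
194 [(266, 10, 81.6, 119), (268, 10, 82.5, 119), (270, 34, 89.7, 23), (272, 34, 91.3, 22), (274, 34, 92.7, 23), (276, 34, 94.2, 23), (278, 34, 95.6, 24), (280, 36, 97.9, 16), (282, 35, 99.0, 20), (284, 34, 100.4, 22), (286, 35, 102.0, 21), (288, 35, 103.5, 21), (290, 34, 104.9, 22)]
200 [(266, 12, 81.6, 120), (268, 12, 82.5, 119), (270, 39, 89.8, 22), (272, 39, 91.3, 23), (274, 39, 92.8, 23), (276, 39, 94.4, 23), (278, 39, 95.9, 23), (280, 40, 97.7, 20), (282, 40, 99.1, 20), (284, 39, 100.6, 21), (286, 39, 102.1, 21), (288, 39, 103.5, 22), (290, 40, 105.2, 21)]
[(100, 37.7, -41.3, 17), (103, 36.3, -36.7, 22), (106, 36.2, -34.2, 22), (109, 36.1, -31.7, 23), (112, 37.6, -32.0, 17), (115, 39.0, -31.9, 12), (118, 40.5, -31.9, 6), (121, 41.9, -31.6, 0), (124, 42.6, -30.2, -2)]
barrow [(74, -53.5, 0), (76, -52.3, -2), (78, -50.8, -2), (80, -47.9, 15), (82, -46.5, 16), (84, -45.2, 15), (86, -43.9, 15), (88, -42.4, 16), (90, -41.1, 14), (92, -39.7, 15), (94, -38.3, 16), (96, -36.9, 15), (98, -35.5, 15), (100, -34.1, 15), (102, -32.7, 15), (104, -31.3, 15), (106, -29.9, 15), (108, -28.6, -2), (110, -27.1, -1)]
```

Request:
{"fn": "send_rows", "kwargs": {
  "series": "0 0.045 0 0 0 0;0 0 0.4 0 0 0;0 0 0.4 0 0 0;0 0 0.19 0 0 0;0 0 0 0 0 0"
}}

```text
t: 6.6
eef_pos: [533.5, -148.5, 112.1]
tcp_rot: [-3.142, 0.0, -0.142]
ft_force: [-1.4, 0.0, -2.0]
opening: 0.19
grip_force: 30.0
```

```bash
python3 - <<'E'
from h import *
s=env.state();print(s['eef_pos'],s['ft_force'],loc(s['eef_pos']))
E
```

```text
[ 533.47238737 -148.54842041  112.09650645] [-1.44075139  0.04995106 -2.00371568] [39.6 78.3]
```

Request:
{"fn": "send_rows", "kwargs": {
  "series": "0 0 0 0 0 0;0 0 0 0 0 0;0 0 0 0 0 0;0 0 0 0 0 0;0 0 0 0 0 0",
  "fingers": 0.6
}}

```text
t: 7.22
eef_pos: [533.5, -147.8, 112.6]
tcp_rot: [3.141, -0.0, -0.141]
ft_force: [1.0, 0.7, 0.3]
opening: 0.591
grip_force: 0.0
```

Request:
{"fn": "send_rows", "kwargs": {
  "series": "0 0 -0.4 0 0 0;0 0 -0.5 0 0 0;0 0 -0.3 0 0 0;0 0 0 0 0 0;0 0 0 0 0 0"
}}

```text
t: 7.85
eef_pos: [533.2, -147.6, 183.8]
tcp_rot: [-3.141, 0.001, -0.141]
ft_force: [0.2, -0.5, 0.0]
opening: 0.598
grip_force: 0.0
```

```bash
python3 - <<'E'
from h import *
go((448.07,-222.17),110,-5.55)
c=cam('top');W=cloud(c)
p=W.reshape(-1,3);d=np.hypot(p[:,0]-533,p[:,1]+148);p=p[(d<70)&(p[:,2]>52)&(p[:,2]<66)]
print(len(p),cv2.minAreaRect(p[:,:2].astype(np.float32)))
E
```

```text
turn first [units] [-0.001  0.004 -0.254] then shift units [-1.292  1.374  1.23 ] mm [-85.1 -74.5 -73.8]
0 ((0.0, 0.0), (0.0, 0.0), 0.0)
```

Request:
{"fn": "send_rows", "kwargs": {
  "series": "0 0 0 0 0 -0.25;-0.43 0.46 0 0 0 0;-0.43 0.46 0 0 0 0;-0.43 0.45 0 0 0 0;0 0 0 0 0 0",
  "fingers": 0.8
}}

```text
t: 8.52
eef_pos: [447.0, -223.0, 183.8]
tcp_rot: [-3.141, 0.002, -0.1]
ft_force: [0.2, 0.3, -0.4]
opening: 0.801
grip_force: 0.0
```

```bash
python3 - <<'E'
from h import *
go((448.07,-222.17),110,-5.55)
c=cam('wrist');W=cloud(c)
p=W.reshape(-1,3)
for q in((448,-222),(533,-148)):
    d=np.hypot(p[:,0]-q[0],p[:,1]-q[1]);r=p[(d<64)&(p[:,2]>50)&(p[:,2]<66)]
    if len(r): print(len(r),cv2.minAreaRect(r[:,:2].astype(np.float32)))
E
```

```text
turn first [units] [-0.004  0.009 -0.019] then shift units [ 0.017 -0.016  1.229] mm [  1.1   0.9 -73.8]
2290 ((448.760009765625, -224.23841857910156), (37.828086853027344, 28.180011749267578), 85.58369445800781)
5716 ((533.4335327148438, -149.11920166015625), (19.155048370361328, 107.94532775878906), 81.9257583618164)
```

Request:
{"fn": "send_rows", "kwargs": {
  "series": "0.02 0.01 0.4 0 0 0;0 0 0.4 0 0 0;0 0 0.4 0 0 0;0 0 0.02 0 0 0;0 0 0 0 0 0"
}}

```text
t: 9.2
eef_pos: [450.0, -222.5, 111.6]
tcp_rot: [3.142, -0.0, -0.097]
ft_force: [-0.8, 0.3, 0.3]
opening: 0.798
grip_force: 0.0
```

Request:
{"fn": "send_rows", "kwargs": {
  "series": "0 0 0 0 0 0;0 0 0 0 0 0;0 0 0 0 0 0;0 0 0 0 0 0;0 0 0 0 0 0",
  "fingers": 0
}}

```text
t: 9.82
eef_pos: [449.6, -222.8, 111.4]
tcp_rot: [3.141, -0.0, -0.097]
ft_force: [-0.8, -0.0, 1.6]
opening: 0.398
grip_force: 30.0
```

Request:
{"fn": "send_rows", "kwargs": {
  "series": "0 0 0 0 0 0;0 0 0 0 0 0"
}}

```text
t: 10.07
eef_pos: [449.6, -222.8, 111.4]
tcp_rot: [3.141, -0.0, -0.098]
ft_force: [-1.1, -0.0, 2.7]
opening: 0.399
grip_force: 30.0
```

```bash
python3 - <<'E'
from h import *
s=env.state();print(s['opening']*95,s['grip_force'],s['eef_pos'],'A',loc((533.4,-149.1)))
go(w(4,77.5-23-2),s['eef_pos'][2],81.95)
E
```

```text
37.92590245066586 29.97393697500229 [ 449.59934822 -222.8143593   111.39587006] A [39.5 78.9]
turn first [units] [ 2.000e-03  0.000e+00 -8.754e+00] then shift units [1.852 1.803 0.   ] mm [122.7  94.8   0. ]
```

Request:
{"fn": "send_rows", "kwargs": {
  "series": "0 0 -0.45 0 0 0;0 0 -0.5 0 0 0;0 0 -0.3 0 0 -0.97;0 0 0 0 0 -0.97;0 0 0 0 0 -0.97"
}}

```text
t: 10.7
eef_pos: [449.5, -222.6, 186.4]
tcp_rot: [3.141, -0.0, 0.416]
ft_force: [0.4, -0.1, -0.5]
opening: 0.394
grip_force: 30.0
```

Request:
{"fn": "send_rows", "kwargs": {
  "series": "0 0 0 0 0 -0.97;0 0 0 0 0 -0.97;0 0 0 0 0 -0.97;0 0 0 0 0 -0.97;0 0 0 0 0 -0.97"
}}

```text
t: 11.32
eef_pos: [449.5, -222.6, 186.1]
tcp_rot: [-3.141, -0.0, 1.262]
ft_force: [-0.4, 0.6, -0.4]
opening: 0.401
grip_force: 30.0
```

Request:
{"fn": "send_rows", "kwargs": {
  "series": "0 0 0 0 0 -0.99;0.63 0.6 0 0 0 0;0.62 0.6 0 0 0 0;0.62 0.6 0 0 0 0;0 0 0 0 0 0"
}}

```text
t: 11.95
eef_pos: [574.0, -124.7, 185.7]
tcp_rot: [3.141, -0.0, 1.433]
ft_force: [-0.5, 1.3, -0.8]
opening: 0.397
grip_force: 30.0
```

Request:
{"fn": "send_rows", "kwargs": {
  "series": "0 0 0 0 0 0"
}}

```text
t: 12.08
eef_pos: [571.7, -126.7, 185.8]
tcp_rot: [-3.14, -0.0, 1.43]
ft_force: [-0.7, 0.3, -1.3]
opening: 0.395
grip_force: 30.0
```

```bash
python3 - <<'E'
from h import *
print(loc(env.state()['eef_pos']))
go(w(4,51.5),111.7,81.95)
c=cam('wrist','w3.png');W=cloud(c)
p=W.reshape(-1,3);L=np.array([loc(q) for q in p]);
m=(p[:,2]>50)&(p[:,2]<66)&(abs(L[:,1]-78)<25)&(L[:,0]>-30)&(L[:,0]<110)
r=L[m];print(len(r));print(cv2.minAreaRect(r.astype(np.float32)))
m=(p[:,2]>125)&(p[:,2]<145)&(abs(L[:,1]-51)<30)&(abs(L[:,0]-4)<30)
r=L[m];print(len(r)); 
if len(r): print(cv2.minAreaRect(r.astype(np.float32)))
E
```

```text
[ 4.7 51.3]
turn first [units] [-0.007 -0.    -0.   ] then shift units [-0.003  0.012  1.235] mm [  0.7  -0.3 -74.1]
170
((50.534759521484375, 73.77796936035156), (11.199074745178223, 10.997706413269043), 11.725090026855469)
3257
((6.090112686157227, 44.044410705566406), (23.79353904724121, 53.860652923583984), 74.47589111328125)
```

View pics/w3.png

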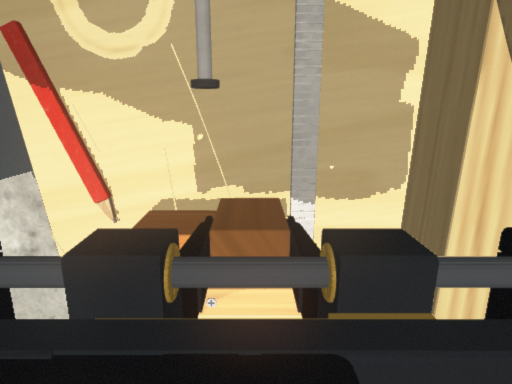

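Request:
{"fn": "send_rows", "kwargs": {
  "series": "0 0.01 0.4 0 0 0;0 0 0.4 0 0 0;0 0 0.4 0 0 0;0 0 0.02 0 0 0;0 0 0 0 0 0"
}}

```text
t: 12.75
eef_pos: [572.6, -127.5, 113.7]
tcp_rot: [-3.142, 0.0, 1.429]
ft_force: [-0.6, 0.1, -1.0]
opening: 0.398
grip_force: 30.0
```

```bash
python3 - <<'E'
from h import *
s=env.state();print(s['eef_pos'],s['ft_force'],loc(s['eef_pos']))
E
```

```text
[ 572.55972417 -127.53063113  113.66973391] [-0.6023425   0.14921889 -0.97616841] [ 3.8 52. ]
```

Request:
{"fn": "send_rows", "kwargs": {
  "series": "0 0 0.03 0 0 0;0 0 0 0 0 0;0 0 0 0 0 0"
}}

```text
t: 13.12
eef_pos: [572.9, -126.9, 111.6]
tcp_rot: [3.141, 0.0, 1.43]
ft_force: [0.8, -0.6, -0.7]
opening: 0.395
grip_force: 30.0
```

Request:
{"fn": "send_rows", "kwargs": {
  "series": "0 0 0 0 0 0;0 0 0 0 0 0;0 0 0 0 0 0;0 0 -0.4 0 0 0;0 0 -0.5 0 0 0",
  "fingers": 0.6
}}

```text
t: 13.75
eef_pos: [572.7, -126.9, 165.4]
tcp_rot: [-3.14, -0.0, 1.43]
ft_force: [0.3, 0.1, 0.1]
opening: 0.6
grip_force: 0.0
```

Request:
{"fn": "send_rows", "kwargs": {
  "series": "0 0 -0.5 0 0 0.99;0 0 0 0 0 0.99;0 0 0 0 0 0.99;0 0 0 0 0 0.99;0 0 0 0 0 0.99"
}}

```text
t: 14.38
eef_pos: [572.8, -126.9, 195.3]
tcp_rot: [3.142, 0.0, 0.56]
ft_force: [1.1, -1.0, 0.5]
opening: 0.598
grip_force: 0.0
```

Request:
{"fn": "send_rows", "kwargs": {
  "series": "0 0 0 0 0 0.98;0 0 0 0 0 0.98;0 0 0 0 0 0;0 0 0 0 0 0",
  "fingers": 0.8
}}

```text
t: 14.88
eef_pos: [572.8, -126.9, 195.3]
tcp_rot: [3.142, 0.0, 0.227]
ft_force: [-0.5, -0.3, 0.1]
opening: 0.798
grip_force: 0.0
```

```bash
python3 - <<'E'
from h import *
go((437.65,-389.64),111,12.97)
E
```

```text
turn first [units] [0.    0.    0.006] then shift units [-3.179  3.761  1.405] mm [-135.2 -262.7  -84.3]
```

Request:
{"fn": "send_rows", "kwargs": {
  "series": "-0.53 0.63 0 0 0 0;-0.53 0.63 0 0 0 0;-0.53 0.63 0 0 0 0;-0.53 0.63 0 0 0 0;-0.53 0.63 0 0 0 0"
}}

```text
t: 15.5
eef_pos: [458.9, -347.9, 195.4]
tcp_rot: [3.141, -0.0, 0.227]
ft_force: [0.7, 0.0, -0.3]
opening: 0.801
grip_force: 0.0
```

Request:
{"fn": "send_rows", "kwargs": {
  "series": "-0.53 0.61 0 0 0 0;0 0 0 0 0 0;0 0 0 0 0 0"
}}

```text
t: 15.88
eef_pos: [436.8, -388.9, 195.2]
tcp_rot: [-3.141, 0.0, 0.225]
ft_force: [-0.0, -0.1, -0.4]
opening: 0.802
grip_force: 0.0
```

```bash
cat >> h.py <<'E'
def rect(c,q,rad,lo=52,hi=66):
    p=cloud(c).reshape(-1,3);d=np.hypot(p[:,0]-q[0],p[:,1]-q[1]);r=p[(d<rad)&(p[:,2]>lo)&(p[:,2]<hi)]
    if len(r)<20: return print('none',len(r))
    R=cv2.minAreaRect(r[:,:2].astype(np.float32));print(len(r),np.round(R[0],1),np.round(R[1],1),round(R[2],1),'loc',loc(R[0]))
E
python3 - <<'E'
from h import *
go((437.65,-389.64),111,12.97)
rect(cam('wrist'),(437.6,-389.6),40)
c=cam('top','t2.png');rect(c,(537,-135),85)
E
```

```text
turn first [units] [-0.002  0.001 -0.009] then shift units [0.011 0.015 1.403] mm [  0.8  -0.7 -84.2]
2034 [ 437.8 -391.6] [27.8 37.9] 13.3 loc [100.2 332.3]
216 [ 567.9 -137.4] [47.8 46.3] 84.4 loc [ 7.  62.4]
```

View pics/t2.png

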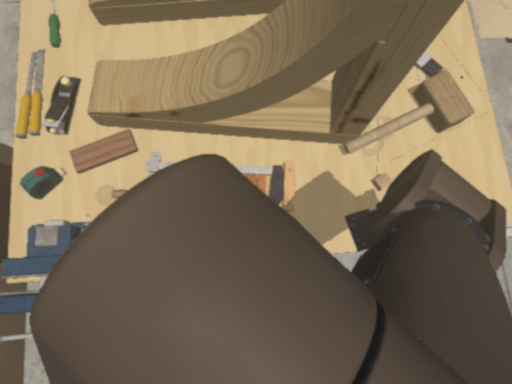

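Request:
{"fn": "send_rows", "kwargs": {
  "series": "0.01 0.02 0.4 0 0 0;0 0 0.5 0 0 0;0 0 0.4 0 0 0;0 0 0.09 0 0 0;0 0 0 0 0 0"
}}

```text
t: 16.6
eef_pos: [438.2, -389.9, 112.2]
tcp_rot: [3.142, -0.0, 0.225]
ft_force: [0.0, -0.6, -0.2]
opening: 0.799
grip_force: 0.0
```

Request:
{"fn": "send_rows", "kwargs": {
  "series": "0 0 0 0 0 0;0 0 0 0 0 0;0 0 0 0 0 0;0 0 0 0 0 0;0 0 0 0 0 0",
  "fingers": 0
}}

```text
t: 17.23
eef_pos: [437.7, -390.4, 112.1]
tcp_rot: [3.141, -0.0, 0.224]
ft_force: [-0.1, -0.6, 2.2]
opening: 0.396
grip_force: 30.0
```

Request:
{"fn": "send_rows", "kwargs": {
  "series": "0 0 0 0 0 0;0 0 0 0 0 0"
}}

```text
t: 17.48
eef_pos: [437.7, -390.4, 112.0]
tcp_rot: [3.141, -0.0, 0.224]
ft_force: [-1.2, -0.5, 2.8]
opening: 0.402
grip_force: 30.0
```

```bash
python3 - <<'E'
from h import *
s=env.state();print(s['opening']*95,s['grip_force'],s['eef_pos'])
e=s['eef_pos'][:2]-np.array([437.7,-391]);a=s['tcp_rot'][2];print('tcp ahead of part along tool x',e@[np.cos(a),np.sin(a)])
go(w(76,51.5),s['eef_pos'][2],81.95)
E
```

```text
38.149101116025 29.998489916324615 [ 437.72878835 -390.35059492  112.01740751]
tcp ahead of part along tool x 0.17209821348577767
turn first [units] [ 2.000e-03  1.000e-03 -6.914e+00] then shift units [4.661 0.408 0.   ] mm [ 63.4 273.5   0. ]
```

Request:
{"fn": "send_rows", "kwargs": {
  "series": "0 0 -0.45 0 0 0;0 0 -0.5 0 0 0;0 0 -0.3 0 0 -0.98;0 0 0 0 0 -0.99;0 0 0 0 0 -0.99"
}}

```text
t: 18.1
eef_pos: [437.7, -390.2, 187.0]
tcp_rot: [3.141, 0.0, 0.746]
ft_force: [-0.7, 0.2, -1.8]
opening: 0.4
grip_force: 30.0
```

Request:
{"fn": "send_rows", "kwargs": {
  "series": "0 0 0 0 0 -0.99;0 0 0 0 0 -0.99;0 0 0 0 0 -0.99;0 0 0 0 0 -0.99;0 0 0 0 0 0"
}}

```text
t: 18.73
eef_pos: [437.7, -390.2, 186.7]
tcp_rot: [-3.141, -0.0, 1.43]
ft_force: [0.4, 0.4, -0.6]
opening: 0.399
grip_force: 30.0
```

Request:
{"fn": "send_rows", "kwargs": {
  "series": "0.93 0.08 0 0 0 0;0.93 0.08 0 0 0 0;0.93 0.08 0 0 0 0;0.93 0.08 0 0 0 0;0.9 0.09 0 0 0 0"
}}

```text
t: 19.35
eef_pos: [500.8, -117.4, 186.9]
tcp_rot: [3.141, 0.0, 1.426]
ft_force: [1.2, 0.3, -0.9]
opening: 0.397
grip_force: 30.0
```

Request:
{"fn": "send_rows", "kwargs": {
  "series": "0 0 0 0 0 0;0 0 0 0 0 0;0 0 0 0 0 0"
}}

```text
t: 19.73
eef_pos: [500.4, -120.2, 186.8]
tcp_rot: [3.142, 0.0, 1.429]
ft_force: [-0.1, -0.2, -0.5]
opening: 0.399
grip_force: 30.0
```

```bash
python3 - <<'E'
from h import *
print(loc(env.state()['eef_pos']))
go(w(75.7,52.2),112,81.95)
cam('wrist','w4.png')
E
```

```text
[76.2 54.9]
turn first [units] [ 0.     0.001 -0.009] then shift units [0.044 0.009 1.247] mm [  0.9   2.6 -74.8]
```

View pics/w4.png

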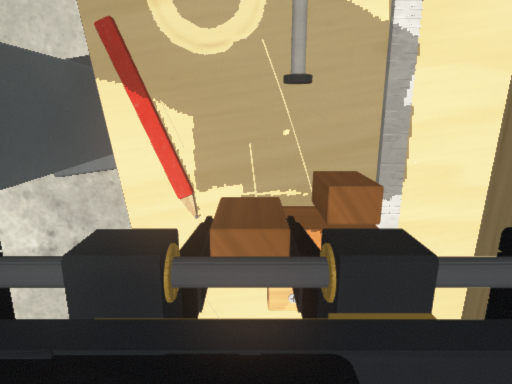

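```bash
python3 - <<'E'
from h import *
c=cam('wrist');W=cloud(c)
m=np.zeros(W.shape[:2],bool);m[165:225,308:385]=1
p=W[m];p=p[(p[:,2]>57)&(p[:,2]<64)]
L=np.array([loc(q) for q in p]);print(np.percentile(L,[0.5,2,98,99.5],axis=0))
m[:]=0;m[190:222,205:295]=1
p=W[m];p=p[(p[:,2]>100)];L=np.array([loc(q) for q in p]);print(np.percentile(p[:,2],[5,50,95]),np.percentile(L,[0.5,2,98,99.5],axis=0))
E
```

```text
[[-14.8    38.3  ]
 [-14.1    38.6  ]
 [ 22.2    65.   ]
 [ 22.642  65.5  ]]
[101.40923016 113.16797706 122.76677627] [[53.5   41.2  ]
 [55.016 41.3  ]
 [97.868 43.9  ]
 [99.2   45.   ]]
```

Request:
{"fn": "send_rows", "kwargs": {
  "series": "0.044 0.01 0 0 0 0;0 0 0.4 0 0 0;0 0 0.5 0 0 0;0 0 0.33 0 0 0;0 0 0 0 0 0"
}}

```text
t: 20.45
eef_pos: [501.3, -116.8, 112.1]
tcp_rot: [-3.14, -0.0, 1.431]
ft_force: [0.5, 0.3, -1.1]
opening: 0.401
grip_force: 30.0
```

Request:
{"fn": "send_rows", "kwargs": {
  "series": "0 0 0 0 0 0"
}}

```text
t: 20.58
eef_pos: [501.6, -116.8, 113.2]
tcp_rot: [3.142, 0.0, 1.431]
ft_force: [0.6, -0.5, -0.2]
opening: 0.397
grip_force: 30.0
```

```bash
python3 - <<'E'
from h import *
s=env.state();print(s['eef_pos'],s['ft_force'],loc(s['eef_pos']))
E
```

```text
[ 501.5937596  -116.80014227  113.24981952] [ 0.57279708 -0.5251231  -0.20434904] [75.6 51.3]
```

Request:
{"fn": "send_rows", "kwargs": {
  "series": "0 0 0.02 0 0 0;0 0 0 0 0 0"
}}

```text
t: 20.82
eef_pos: [501.6, -116.7, 112.1]
tcp_rot: [3.141, 0.0, 1.431]
ft_force: [0.1, 0.1, 0.3]
opening: 0.401
grip_force: 30.0
```

Request:
{"fn": "send_rows", "kwargs": {
  "series": "0 0 0 0 0 0;0 0 0 0 0 0;0 0 0 0 0 0;0 0 -0.4 0 0 0;0 0 -0.5 0 0 0",
  "fingers": 0.57
}}

```text
t: 21.45
eef_pos: [501.3, -116.6, 166.1]
tcp_rot: [-3.14, -0.0, 1.431]
ft_force: [0.0, 0.2, 1.0]
opening: 0.568
grip_force: 0.0
```

Request:
{"fn": "send_rows", "kwargs": {
  "series": "0 0 -0.5 0 0 0.25;0 0 0 0 0 0;0 0 0 0 0 0"
}}

```text
t: 21.82
eef_pos: [501.3, -116.5, 195.4]
tcp_rot: [-3.141, -0.0, 1.388]
ft_force: [0.4, 0.6, -0.7]
opening: 0.572
grip_force: 0.0
```

```bash
python3 - <<'E'
from h import *
c=pickle.load(open('top0.pkl','rb')) if 0 else None
go((462.1,136.15),111,79.4)
E
```

```text
turn first [units] [-0.003 -0.     0.015] then shift units [ 4.019 -1.416  1.406] mm [-39.2 252.7 -84.4]
```

Request:
{"fn": "send_rows", "kwargs": {
  "series": "0.8 -0.28 0 0 0 0;0.8 -0.28 0 0 0 0;0.8 -0.28 0 0 0 0;0.8 -0.28 0 0 0 0;0.82 -0.29 0 0 0 0",
  "fingers": 0.8
}}

```text
t: 22.45
eef_pos: [461.6, 137.4, 194.8]
tcp_rot: [-3.14, 0.001, 1.388]
ft_force: [0.4, -0.6, -0.2]
opening: 0.801
grip_force: 0.0
```

Request:
{"fn": "send_rows", "kwargs": {
  "series": "0 0 0 0 0 0;0 0 0 0 0 0;0 0 0 0 0 0"
}}

```text
t: 22.82
eef_pos: [462.4, 134.9, 195.5]
tcp_rot: [-3.141, 0.0, 1.386]
ft_force: [0.4, -0.5, -0.4]
opening: 0.8
grip_force: 0.0
```

```bash
python3 - <<'E'
from h import *
go((462.1,136.15),111,79.4)
rect(cam('wrist'),(462,136),70)
c=cam('top');rect(c,w(40,66),85)
E
```

```text
turn first [units] [-0.004  0.002  0.004] then shift units [ 0.02  -0.009  1.408] mm [ -0.3   1.3 -84.5]
3259 [463.7 143.3] [95.  17.9] 79.2 loc [ 149.5 -200.9]
744 [ 536.  -132.2] [ 49.3 111. ] 81.9 loc [39.3 61.8]
```

Request:
{"fn": "send_rows", "kwargs": {
  "series": "0.02 -0.01 0.4 0 0 0;0 0 0.5 0 0 0;0 0 0.4 0 0 0;0 0 0.09 0 0 0;0 0 0 0 0 0"
}}

```text
t: 23.55
eef_pos: [462.1, 136.9, 112.7]
tcp_rot: [-3.141, 0.0, 1.387]
ft_force: [-0.3, 0.5, 0.8]
opening: 0.8
grip_force: 0.0
```

Request:
{"fn": "send_rows", "kwargs": {
  "series": "0 0 0 0 0 0;0 0 0 0 0 0;0 0 0 0 0 0;0 0 0 0 0 0;0 0 0 0 0 0",
  "fingers": 0
}}

```text
t: 24.18
eef_pos: [461.9, 137.2, 112.5]
tcp_rot: [3.141, 0.0, 1.388]
ft_force: [0.9, -0.8, 0.2]
opening: 0.331
grip_force: 0.0
```

Request:
{"fn": "send_rows", "kwargs": {
  "series": "0 0 0 0 0 0;0 0 0 0 0 0;0 0 0 0 0 0"
}}

```text
t: 24.55
eef_pos: [461.8, 137.2, 112.4]
tcp_rot: [-3.141, 0.0, 1.388]
ft_force: [-0.2, 0.4, -0.6]
opening: 0.185
grip_force: 30.0
```

```bash
python3 - <<'E'
from h import *
s=env.state();print(s['opening']*95,s['grip_force'],s['eef_pos'])
e=s['eef_pos'][:2]-np.array([462.1,136.15]);a=s['tcp_rot'][2];print('tcp ahead of part along tool x',e@[np.cos(a),np.sin(a)])
go(w(39.5,26.5),s['eef_pos'][2],-8.05)
E
```

```text
17.619223424721962 29.998359382152557 [461.81443634 137.18205171 112.39742075]
tcp ahead of part along tool x 0.9628185970124118
turn first [units] [-0.000e+00  1.000e-03  8.756e+00] then shift units [1.85  3.685 0.   ] mm [  79.  -234.4    0. ]
```

Request:
{"fn": "send_rows", "kwargs": {
  "series": "0 0 -0.45 0 0 0;0 0 -0.5 0 0 0;0 0 -0.3 0 0 0.97;0 0 0 0 0 0.97;0 0 0 0 0 0.97"
}}

```text
t: 25.18
eef_pos: [461.8, 137.2, 187.7]
tcp_rot: [3.141, -0.0, 0.874]
ft_force: [-0.1, 0.1, -0.4]
opening: 0.187
grip_force: 30.0
```

Request:
{"fn": "send_rows", "kwargs": {
  "series": "0 0 0 0 0 0.97;0 0 0 0 0 0.97;0 0 0 0 0 0.97;0 0 0 0 0 0.97;0 0 0 0 0 0.97"
}}

```text
t: 25.8
eef_pos: [461.8, 137.2, 187.4]
tcp_rot: [3.141, 0.0, 0.028]
ft_force: [0.4, 0.6, -0.7]
opening: 0.188
grip_force: 30.0
```

Request:
{"fn": "send_rows", "kwargs": {
  "series": "0 0 0 0 0 0.98;0.37 0.74 0 0 0 0;0.37 0.74 0 0 0 0;0.37 0.74 0 0 0 0;0.37 0.74 0 0 0 0"
}}

```text
t: 26.42
eef_pos: [525.8, -52.5, 187.4]
tcp_rot: [3.142, 0.0, -0.138]
ft_force: [0.7, 1.2, -0.3]
opening: 0.188
grip_force: 30.0
```

Request:
{"fn": "send_rows", "kwargs": {
  "series": "0.37 0.72 0 0 0 0;0 0 0 0 0 0;0 0 0 0 0 0;0 0 0 0 0 0"
}}

```text
t: 26.92
eef_pos: [541.2, -95.7, 187.5]
tcp_rot: [-3.142, 0.0, -0.136]
ft_force: [-0.0, 0.4, -0.7]
opening: 0.187
grip_force: 30.0
```

```bash
python3 - <<'E'
from h import *
print(loc(env.state()['eef_pos']))
go(w(39.5,26.5),112.2,-8.05)
c=cam('wrist','w5.png')
E
```

```text
[39.3 24.9]
turn first [units] [-0.     0.002  0.023] then shift units [-0.003  0.026  1.255] mm [ -0.4  -1.5 -75.3]
```

View pics/w5.png

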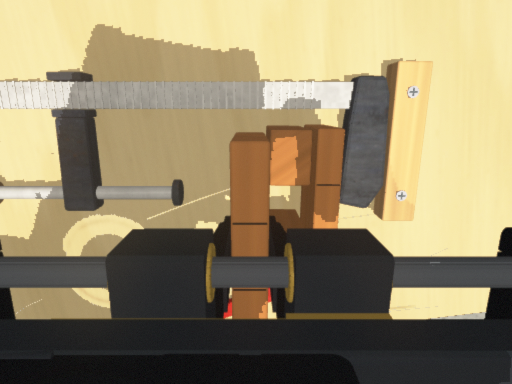

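Request:
{"fn": "send_rows", "kwargs": {
  "series": "0 0.01 0 0 0 0.02;0 0 0.4 0 0 0;0 0 0.5 0 0 0;0 0 0.34 0 0 0;0 0 0 0 0 0"
}}

```text
t: 27.6
eef_pos: [541.2, -96.9, 112.2]
tcp_rot: [-3.141, 0.001, -0.141]
ft_force: [-0.2, -0.3, -0.1]
opening: 0.185
grip_force: 30.0
```

Request:
{"fn": "send_rows", "kwargs": {
  "series": "0 0 0 0 0 0"
}}

```text
t: 27.72
eef_pos: [541.5, -97.1, 113.3]
tcp_rot: [3.141, -0.0, -0.141]
ft_force: [0.5, -0.2, -1.0]
opening: 0.188
grip_force: 30.0
```

```bash
python3 - <<'E'
from h import *
s=env.state();print(s['eef_pos'],s['ft_force'],loc(s['eef_pos']),np.degrees(s['tcp_rot'][2]))
E
```

```text
[541.51965197 -97.07901529 113.2877043 ] [ 0.45153764 -0.16286716 -0.98966024] [38.8 26.2] -8.066713801500212
```

Request:
{"fn": "send_rows", "kwargs": {
  "series": "0 0 0.015 0 0 0;0 0 0 0 0 0"
}}

```text
t: 27.98
eef_pos: [541.5, -97.3, 112.5]
tcp_rot: [3.141, -0.0, -0.141]
ft_force: [1.1, 0.7, -0.1]
opening: 0.187
grip_force: 30.0
```

Request:
{"fn": "send_rows", "kwargs": {
  "series": "0 0 0 0 0 0;0 0 0 0 0 0;0 0 0 0 0 0;0 0 -0.4 0 0 0;0 0 -0.5 0 0 0",
  "fingers": 0.45
}}

```text
t: 28.6
eef_pos: [541.2, -97.3, 166.4]
tcp_rot: [-3.141, 0.001, -0.141]
ft_force: [-1.0, 0.4, 0.4]
opening: 0.448
grip_force: 0.0
```

Request:
{"fn": "send_rows", "kwargs": {
  "series": "0 0 -0.5 0 0 0;0 0 0 0 0 0;0 0 0 0 0 0",
  "fingers": 0.6
}}

```text
t: 28.98
eef_pos: [541.2, -97.2, 195.6]
tcp_rot: [-3.142, 0.001, -0.141]
ft_force: [-0.2, 0.5, 0.3]
opening: 0.596
grip_force: 0.0
```

```bash
python3 - <<'E'
from h import *
go(w(5,-113),140,-8.05)
E
```

```text
turn first [units] [-0.     0.003 -0.004] then shift units [ 0.569 -2.324  0.927] mm [ 53.3 133.3 -55.6]
```

Request:
{"fn": "send_rows", "kwargs": {
  "series": "0.19 -0.77 0 0 0 0;0.19 -0.77 0 0 0 0;0.19 -0.78 0 0 0 0;0 0 0 0 0 0;0 0 0 0 0 0"
}}

```text
t: 29.6
eef_pos: [594.4, 35.5, 195.0]
tcp_rot: [3.141, 0.002, -0.141]
ft_force: [-1.2, -1.0, 0.8]
opening: 0.6
grip_force: 0.0
```

```bash
python3 - <<'E'
from h import *
c=cam('wrist','w6.png');W=cloud(c);p=W.reshape(-1,3);d=(p[:,:2]-o0);L=np.c_[d@ex,d@ey]
m=(p[:,2]>15)&(p[:,2]<27)&(L[:,0]>10)&(L[:,0]<24)&(L[:,1]>-160)&(L[:,1]<-70)
print(m.sum(),np.percentile(L[m,1],[1,50,99]) if m.any() else'')
m=(p[:,2]>52)&(p[:,2]<66)&(L[:,0]>-40)&(L[:,0]<120)&(L[:,1]>0)&(L[:,1]<100)
if m.sum()>50: print(np.percentile(L[m],[.5,99.5],axis=0))
go(w(5,-113),84,-8.05)
E
```

```text
478 [-125.84927549 -113.57145143 -101.32395607]
[[-15.81511771  17.55592828]
 [ 91.03680485  76.7080352 ]]
turn first [units] [ 0.002  0.009 -0.006] then shift units [-1.000e-03 -1.700e-02  1.856e+00] mm [ 1.000e-01  1.000e+00 -1.114e+02]
```

View pics/w6.png

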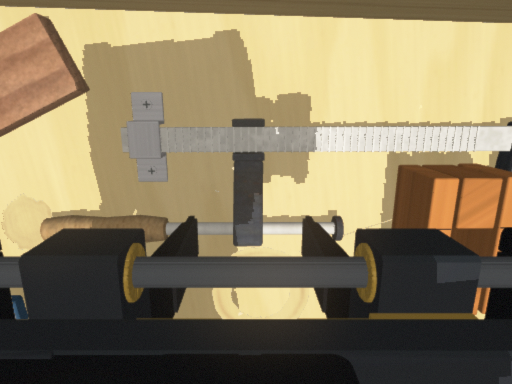

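Request:
{"fn": "send_rows", "kwargs": {
  "series": "0 -0.02 0.5 0 0 0;0 0 0.5 0 0 0;0 0 0.5 0 0 0;0 0 0.33 0 0 0;0 0 0 0 0 0"
}}

```text
t: 30.28
eef_pos: [594.3, 35.7, 85.1]
tcp_rot: [3.141, 0.003, -0.143]
ft_force: [-0.4, 0.2, 0.9]
opening: 0.602
grip_force: 0.0
```

Request:
{"fn": "send_rows", "kwargs": {
  "series": "0 0 0 0 0 0;0 0 0 0 0 0;0 0 0 0 0 0;0 0 0 0 0 0",
  "fingers": 0
}}

```text
t: 30.78
eef_pos: [595.2, 36.9, 86.9]
tcp_rot: [3.141, -0.001, -0.141]
ft_force: [-0.7, -0.2, 3.5]
opening: 0.281
grip_force: 30.0
```

```bash
python3 - <<'E'
from h import *
s=env.state();print(s['opening']*95,s['grip_force'],s['eef_pos'],s['ft_force'],loc(s['eef_pos']))
E
```

```text
26.64881683493682 29.99912202358246 [595.18245258  36.85994251  86.85980072] [-0.73143442 -0.15029289  3.45444537] [   4.4 -113.9]
```

Request:
{"fn": "send_rows", "kwargs": {
  "series": "0 0.15 0 0 0 0;0 0.15 0 0 0 0;0 0.15 0 0 0 0;0 0.15 0 0 0 0;0 0.15 0 0 0 0"
}}

```text
t: 31.4
eef_pos: [588.9, -8.3, 86.9]
tcp_rot: [-3.142, -0.001, -0.141]
ft_force: [0.8, 2.1, 5.2]
opening: 0.282
grip_force: 30.0
```

Request:
{"fn": "send_rows", "kwargs": {
  "series": "0 0.03 0 0 0 0;0 0.03 0 0 0 0;0 0 0 0 0 0;0 0 0 0 0 0"
}}

```text
t: 31.9
eef_pos: [588.4, -11.9, 86.9]
tcp_rot: [3.141, -0.001, -0.141]
ft_force: [-0.5, -1.5, 6.6]
opening: 0.282
grip_force: 30.0
```

Request:
{"fn": "send_rows", "kwargs": {
  "series": "0 0.03 0 0 0 0;0 0.03 0 0 0 0;0 0 0 0 0 0"
}}

```text
t: 32.28
eef_pos: [587.9, -15.3, 86.8]
tcp_rot: [3.142, -0.001, -0.141]
ft_force: [-0.5, 0.8, 5.6]
opening: 0.276
grip_force: 30.0
```

```bash
python3 - <<'E'
from h import *
s=env.state();print(s['opening']*95,s['eef_pos'],s['ft_force'],loc(s['eef_pos']))
cam('scene','s2.png')
E
```

```text
26.21707489810234 [587.94669362 -15.28315893  86.8419663 ] [-0.54067679  0.83896119  5.64461245] [  4.3 -61.3]
```

View pics/s2.png

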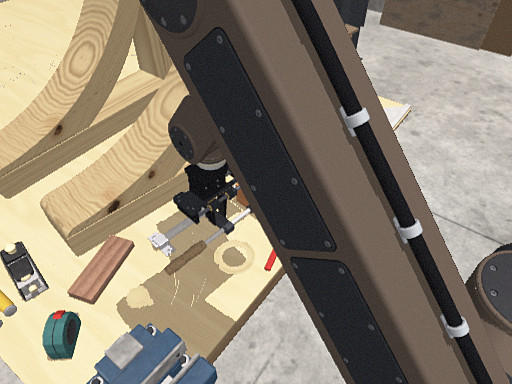

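Request:
{"fn": "send_rows", "kwargs": {
  "series": "0 0.02 0 0 0 0;0 0.02 0 0 0 0;0 0 0 0 0 0"
}}

```text
t: 32.7
eef_pos: [587.6, -17.5, 86.9]
tcp_rot: [-3.142, -0.001, -0.141]
ft_force: [0.2, 2.5, 5.5]
opening: 0.28
grip_force: 30.0
```

Request:
{"fn": "send_rows", "kwargs": {
  "series": "0 0.02 0 0 0 0;0 0.02 0 0 0 0;0 0 0 0 0 0"
}}

```text
t: 33.08
eef_pos: [587.3, -19.8, 86.9]
tcp_rot: [-3.141, -0.001, -0.141]
ft_force: [0.7, 3.4, 5.0]
opening: 0.281
grip_force: 30.0
```

Request:
{"fn": "send_rows", "kwargs": {
  "series": "0 0.02 0 0 0 0;0 0 0 0 0 0;0 0 0 0 0 0"
}}

```text
t: 33.45
eef_pos: [587.3, -20.0, 86.8]
tcp_rot: [-3.14, -0.001, -0.141]
ft_force: [1.6, 13.2, 5.9]
opening: 0.281
grip_force: 30.0
```

Request:
{"fn": "send_rows", "kwargs": {
  "series": "0 0.02 0 0 0 0;0 0 0 0 0 0;0 0 0 0 0 0"
}}

```text
t: 33.83
eef_pos: [587.3, -20.1, 86.9]
tcp_rot: [-3.139, -0.002, -0.141]
ft_force: [2.8, 21.8, 4.0]
opening: 0.285
grip_force: 30.0
```

```bash
python3 - <<'E'
from h import *
s=env.state();print(s['eef_pos'],s['ft_force'],loc(s['eef_pos']))
c=cam('wrist','w7.png')
W=cloud(c);p=W.reshape(-1,3);d=(p[:,:2]-o0);L=np.c_[d@ex,d@ey]
m=(p[:,2]>54)&(p[:,2]<66)&(L[:,0]>-40)&(L[:,0]<120)&(L[:,1]>0)&(L[:,1]<100)
if m.sum()>50: print(m.sum(),np.percentile(L[m],[.5,99.5],axis=0))
E
```

```text
[587.25711094 -20.08890761  86.86325476] [ 2.7726647  21.82593982  4.00048096] [  4.3 -56.4]
2565 [[-15.60152012  24.35297077]
 [ 22.12192057  41.33571952]]
```

View pics/w7.png

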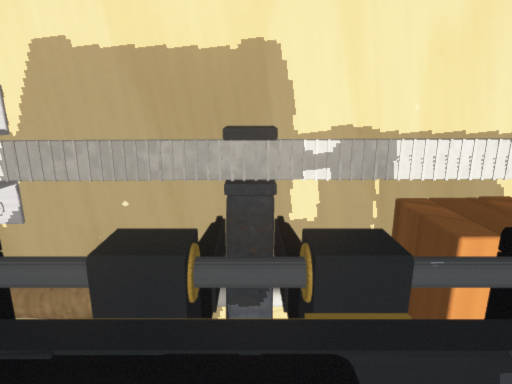

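Request:
{"fn": "send_rows", "kwargs": {
  "series": "0 0 0 0 0 0;0 0 0 0 0 0;0 0 0 0 0 0;0 0 0 0 0 0",
  "fingers": 0.5
}}

```text
t: 34.38
eef_pos: [586.6, -22.3, 86.3]
tcp_rot: [3.141, 0.0, -0.141]
ft_force: [0.5, 0.6, 0.8]
opening: 0.497
grip_force: 0.0
```

Request:
{"fn": "send_rows", "kwargs": {
  "series": "0 0 -0.3 0 0 0;0 0 -0.5 0 0 0;0 0 -0.5 0 0 0;0 0 -0.5 0 0 0;0 -0.9 -0.3 0 0 0"
}}

```text
t: 35.0
eef_pos: [594.7, 29.8, 215.3]
tcp_rot: [3.141, -0.003, -0.145]
ft_force: [0.7, 1.0, 0.7]
opening: 0.501
grip_force: 0.0
```

Request:
{"fn": "send_rows", "kwargs": {
  "series": "0 -0.9 0 0 0 0;0 -0.9 0 0 0 0;0 -0.9 0 0 0 0;0 -0.9 0 0 0 0;0 0 0 0 0 0"
}}

```text
t: 35.62
eef_pos: [624.3, 248.7, 213.4]
tcp_rot: [-3.141, -0.001, -0.137]
ft_force: [-0.1, -1.0, -0.2]
opening: 0.501
grip_force: 0.0
```

```bash
python3 - <<'E'
from h import *
print(loc(env.state()['eef_pos']))
c=cam('top');rect(c,w(40,56),85)
i=c['color'][120:260,120:330,::-1];cv2.imwrite('pics/t3.png',cv2.resize(i,None,fx=3.8,fy=3.8,interpolation=2))
W=cloud(c);p=W.reshape(-1,3);d=(p[:,:2]-o0);L=np.c_[d@ex,d@ey]
m=(p[:,2]>54)&(p[:,2]<66)&(L[:,0]>-40)&(L[:,0]<120)&(L[:,1]>0)&(L[:,1]<110)
x,y=L[m].T
for a,b,n in((-14,20,'core1 strip'),(60,94,'core2 strip'),(26,54,'mid')):
    k=(x>a)&(x<b);print(n,np.round(np.percentile(y[k],[0,1,99,100]),1))
for a,b in((26,40),(45,68),(73,87)):
    k=(y>a)&(y<b);print('x range',a,b,np.round(np.percentile(x[k],[1,99]),1),np.round(np.histogram(x[k],bins=np.arange(-20,105,5))[0]))
E
```

```text
[   5.2 -327.8]
1090 [ 536.2 -126.4] [ 63.9 109.8] 82.2 loc [40. 56.]
core1 strip [24.  24.6 86.5 86.9]
core2 strip [24.3 25.  87.4 87.8]
mid [24.  24.4 87.7 87.9]
x range 26 40 [-13.7  93.8] [ 0 11 12 13 11 13 12 14 11 12 14 12 12 12 12 12 12 14 13 12 15 12 12  0]
x range 45 68 [-14.4  94.6] [ 0 22 18 21 21 20 21 20 12  0  0  0  0  0  0 18 22 19 19 20 21 19 27  0]
x range 73 87 [-14.1  93.5] [ 0 12 12 12 12 12 14 12 11 13 13 13 12 12 12 11 13 11 12 16 13 13 11  0]
```

View pics/t3.png

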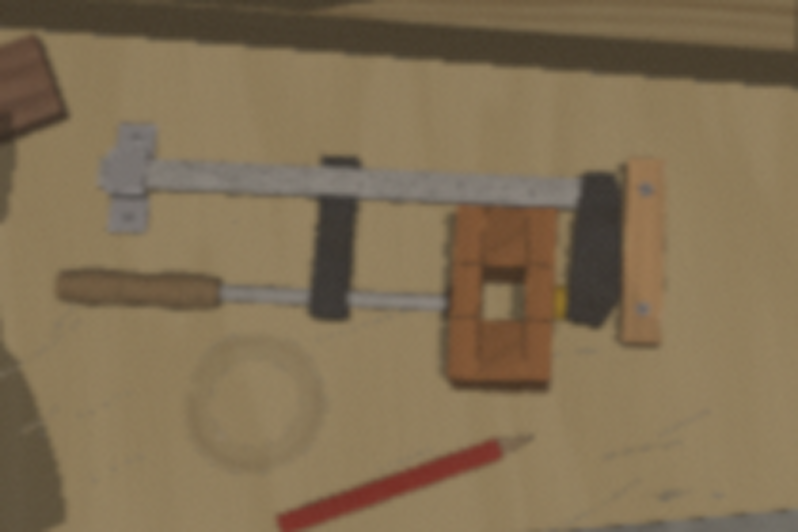

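```bash
python3 -c "
from cell import env
print(env.job_done())"
```

```text
the job is handed in; nothing more can be done
None
```

The mallet head is laid up dry and held between the clamp's pads. The last overhead measurement gave 63.9 x 109.8 mm, centred at about x = 40 mm, with the mortise open. The arm is clear of everything and the job was handed in at about 36 s, though no verdict came back.

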